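Guide pin into the riveting frame

TASK

Slide the shutter on top of the riveting frame away from the bush, fully home against its end stop, and then take the longest of the three steel pins by its head from the wooden stand and thread it down through the upper bush and on through the lower one. Finish while still holding the pin upright in both bushes, its nose showing below the lower bush and its collar still clear above the upper one, so that a colleague can clip it. Leave the two shorter pins standing where they are.

Things in the scene. Friction and masses are not known exactly. Their poses are not given: they have to be found in the camera images.
- press: Fixed steel riveting frame. Base 120 (x) x 170 (y) x 12 mm; column 50 x 40 mm at y = 45 to 85 mm, 135 mm tall; two level arms, 50 mm wide, from the column to y = -75 mm: lower z = 45 to 65, upper z = 115 to 135 mm, open gap between. In each a vertical brass-rimmed through bush at x = 0, y = -45 mm: bore 15 mm, 2 mm chamfer, one exactly above the other. Origin: centre of base underside, z up.
- upper_bush (a point): Centre of the upper bush's mouth, on the upper arm's top face (135 mm above the bench), at x = 0, y = -45 mm of the frame; axes as the frame's.
- lower_bush (a point): Centre of the lower bush's underside, on the lower arm's bottom face (45 mm above the bench), 90 mm straight below upper_bush; axes as the frame's.
- shutter (a joint): Travel in m of the shutter, a dark steel plate 34 x 80 x 4 mm sliding along the top of the upper arm: near 0 (0 to 0.015 at the start) it covers the upper bush; it grows as the shutter slides to the frame's +y, towards the column; 0.05 is its end stop. Light friction (about 1.5 N), stays where it is left.
- shutter_knob (a point): Point in the shutter's upright square knob, 16 x 16 mm, 25 mm tall on the plate (top 165.5, plate top 140.5, this point 156.5 mm above the bench). At shutter = 0 it lies 45 mm from the bush axis towards +y, 95 mm at the end stop. Axes as the frame's.
- pin_long: Steel pin: round 12 mm shank, collar 26 mm across, 6 mm thick, above it a round knurled head 18 mm across, 44 mm tall. This is the longest of the three: shank 115 mm, 165 mm overall, about 0.2 kg. The nose is a half ball. Origin: the very end of the nose; z points up along the pin to its head. Stands loosely upright in the stand, nose down.
- pin_collar (a point): Centre of the collar's underside on the long pin, 115 mm above its nose.
- pin_head (a point): Point on the axis in the long pin's head, at a good height to grip: 147 mm above its nose (26 mm above the collar's top, 18 mm below the top of the head).
- stand: Fixed dark wooden block 60 (x) x 190 (y) x 50 mm, three square blind holes 13 mm wide, 40 mm deep (floor 10 mm above the bench) in a row along its y, at y = -60, 0 and 60 mm, one pin in each in any order. Origin: centre of its underside.
- pin_mid: Steel pin: round 12 mm shank, collar 26 mm across, 6 mm thick, above it a round knurled head 18 mm across, 44 mm tall. The middle one, to be left alone: shank 85 mm. Origin: nose end, z up.
- pin_short: Steel pin: round 12 mm shank, collar 26 mm across, 6 mm thick, above it a round knurled head 18 mm across, 44 mm tall. The shortest, to be left alone: shank 60 mm. Origin: nose end, z up.
There are look-alikes about, which are no part of the job. Several things have the shape of the press; the one meant has the colours described above. Of the things shaped like the stand, the wooden one is meant.

How it is judged:
On the way, in this order (a step that is already met when the one before it is completed fails the run):
1. the shutter is slid home to its end stop before the pin comes near the bush (value of joint shutter above 0.045 m and distance between pin_long and upper_bush above 0.06 m), for 0.2 s.
2. the long pin, held, has come down through the upper bush (z of pin_long in the frame of upper_bush below -0.01 m and z of pin_long in the frame of lower_bush above -0.04 m and horizontal distance between pin_long and upper_bush below 0.008 m and contact force between the fingers and pin_long above 0.5 N), for 0.1 s.
At the end, for the whole second after the job is handed in: Shutter at its stop (over 45 of 50 mm); fingers hold the long pin (over 1 N), still, upright (0.06 rad), on the axis of both bushes (6 mm), nose at least 2 mm below the lower bush, collar at least 3 mm above the upper, clear of the stand; the other pins upright within 20 mm of their places (value of joint shutter above 0.045 m and z of pin_long in the frame of lower_bush below -0.002 m and z of pin_collar in the frame of upper_bush above 0.003 m and horizontal distance between pin_long and lower_bush below 0.006 m and horizontal distance between pin_collar and upper_bush below 0.006 m and angle between the z axis of pin_long and the z axis of press, either way round below 0.06 rad and contact force between the fingers and pin_long above 1 N and contact force between stand and pin_long below 0.2 N and linear speed of pin_long below 0.02 m/s and distance of each of pin_mid, pin_short from where it was at the start of the episode below 0.02 m and angle between each of pin_mid, pin_short's own z axis and vertical below 0.2 rad); the arm keeps its last pose, push and grip.
It fails at once if one of the two shorter pins is pulled out or moved by more than 30 mm (distance of any of pin_mid, pin_short from where it was at the start of the episode above 0.03 m).
It also fails if it takes over 67 s, if anything falls off the work surface, if the arm or the gripper's body presses on something with over 40 N, if the wrist force passes 120 N, or if a joint passes its speed limit or range.

ROBOT

A 6-joint arm with a two-finger parallel gripper is mounted at the origin on the work surface. World frame = base frame: x ahead of the robot, y to its left, z up, the work surface at z = 0. Lengths are in m, angles in rad, forces in N, time in s.
With the tool pointing down it reaches from about 0.3 to 0.775 m from the base axis. Payload 14.6 kg.
Tool frame: the origin (TCP) lies midway between the tips of the shut fingers; the grasp point (between the pads) lies 19 mm behind it; y points along the fingers, x is the direction in which the jaws open and shut, and the axes are right-handed (so a half turn about y gives the same grasp; the last joint's range is limited). The gripper opens to 85 mm and grips with 20 to 120 N. Pads are 22 mm wide; open, the fingers measure 114 mm over their backs; the gripper's body (76 mm by 85 mm) begins 54 mm behind the grasp point. The pads swing forward as they close: fully open they stand 13 mm farther back than shut.
Start: joints at [-1.199, 0.3, 1.521, -0, 1.321, -0.067], TCP at [0.234, -0.498, 0.231] pointing down, gripper open.
Joint ranges: [-3.03, 3.03], [-0.79, 2.21], [0.23, 2.52], [-1.04, 4.18], [0, 3.07], [-2.55, 2.55]. Speed limits (rad/s): [2.22, 2.22, 2.57, 3.14, 3.14, 3.14].

INTERFACE

Orientations are given as a 3x3 rotation matrix whose columns are the frame's x, y, z axes.
In Python, from workcell import manip gives the robot as it stands.
- The arm moves only by the tool send_rows, never from a script. Its argument "targets" is a list of rows, each an object of numbers: "dx", "dy", "dz": the shift along the tool's x, y, z in mm; "ax", "ay", "az": the turn, a rotation vector about the tool's x, y, z in degrees; "claw": the closure, from 0 (fully open) to 1 (shut). In form: [{"dx": .., "dy": .., "dz": .., "ax": .., "ay": .., "az": .., "claw": ..}, ...]. A call has 1 to 20 rows; each row shifts and turns the commanded pose from where the row before left it, along the tool's axes as they then stand; what a row does not reach is not made up. A row lasts 1/12 s, in which the tool goes at most 41.7 mm and 7.16 degrees, less where a joint would pass 70% of its speed; a pose out of reach is approached as far as the arm can. A call is refused whole if a number of a shift passes 41.7 or a number of a turn 7.16, either way. A call with a gripper value outside its range is refused whole. The fingers move at their own pace and stop on an object; "grip_force" is the grip in N (left out, the last holds). Time passes only in rows, so rows that do not move let the fingers close. It gives the time, the measured TCP pose, the force and the opening at its end, in the units of the state.
- manip.get_obs(): the state, without advancing time (a new reading comes with each control period).
- manip.read_camera(name): name is "scene" or "top" or "wrist"; returns the picture (384x512x3 uint8, red, green, blue); there is no depth.
- manip.get_calibration(name): a dict with "mtx" (3x3 intrinsics, pixels), "k1" (the pictures are not rectified: a ray, as slopes to the right and down, at radius r is drawn at 1 + k1 r^2 times it, then the intrinsics apply), "T" (4x4, takes a point from camera to world coordinates); the wrist camera has in their place "mount" (4x4, takes a point from camera to tool coordinates, whose origin is the TCP and whose axes are the tool frame's). Camera axes: x right, y down, z forward; pixel columns grow to the right and rows downward; lengths in m; the calibration is good to about 2 mm. A picture is of the moment at which its call begins: read the wrist's pose just before it. get_calibration takes no time and is no camera call.
- manip.close_job(): hands the job in, once; it reports no verdict.
Trained networks look in the newest picture that a camera, given by its name, has taken for a name from the list of things; names that differ only in an ending like _2 or _b are one class to them, and where a whole thing is asked for, a point or a joint stands for the part that bears it (a point fixed in the world has none). Each returns a list of dicts, best first, with "score" (0 to 1); they miss things now and then, are a little off and sometimes report something else, mostly with a low value. They report only what shows in the picture. A call takes as long as a camera call. They do not tell look-alikes from the thing itself.
- manip.spot_in(query, camera): "xy" ([column, row] in pixels, amid what is visible of it).
The state is a dict: "t": time; "q": joint angles; "qd": joint speeds; "joint_efforts": joint torques, N m; "tool_pos": TCP position; "tool_rot": TCP orientation; "wrist_force": force on the tool from outside, world axes, zero at the start; "torque": the same for the moment, N m; "gripper_width": finger opening in m.
Only numpy, scipy, OpenCV 4.12 (cv2) and the standard library are available. Lean on these libraries where they do the work, as an engineer would, in place of code of your own. Each camera call takes 0.05 s, during which the arm holds its last target.

## Working session

There is one attempt and no reset: what is moved stays moved. The work goes in short steps, Python scripts to look and compute and a tool call to move; the robot and the scene stay as the last step left them, time stands still between calls to the robot, and variables do not carry over. Pictures are saved under pics/ and viewed, and the job is handed in when it is done.

Besides the shell and the picture viewer there is one more tool, called after "Emit:" by a JSON object that holds its "op" and its "data". send_rows: Moves the arm, as the interface text tells. Its arguments: {"type":"object","properties":{"targets":{"type":"array"},"grip_force":{"type":"number"}},"required":["targets"]}

```bash
mkdir -p pics; ls; python3 - <<'E'
from workcell import manip
import cv2,json
for c in ["scene","top","wrist"]:
    im=manip.read_camera(c); cv2.imwrite(f"pics/{c}0.png",im[:,:,::-1])
    print(c,manip.get_calibration(c))
    for q in ["press","stand","pin_long","shutter_knob","pin_head"]:
        print(q,[(d['xy'],round(d['score'],2)) for d in manip.spot_in(q,c)])
o=manip.get_obs();print(o)
E
```

```text
pics
scene {'mtx': array([[373.91406665,   0.        , 257.18879495],
       [  0.        , 373.91406665, 189.83278146],
       [  0.        ,   0.        ,   1.        ]]), 'k1': -0.02176926020190591, 'T': array([[-0.96335404, -0.17748484,  0.2011172 ,  0.30005991],
       [-0.26820229,  0.62599596, -0.73225445,  0.55433945],
       [ 0.0040655 , -0.75936038, -0.65065758,  0.58625025],
       [ 0.        ,  0.        ,  0.        ,  1.        ]])}
press [([331.5, 160.4], 0.98), ([235.4, 147.8], 0.82), ([165.8, 244.2], 0.75)]
stand [([156.7, 297.9], 0.68), ([257.7, 292.5], 0.57)]
pin_long [([147.2, 247.5], 0.59)]
shutter_knob [([339.7, 122.6], 0.79), ([241.7, 111.1], 0.7)]
pin_head [([150.5, 249.5], 0.65)]
top {'mtx': array([[368.89270196,   0.        , 254.21257729],
       [  0.        , 368.89270196, 192.18383222],
       [  0.        ,   0.        ,   1.        ]]), 'k1': -0.11417376073458967, 'T': array([[-0.02521577, -0.99713019,  0.07138308,  0.38056729],
       [-0.99967037,  0.02549599,  0.00301703,  0.02527109],
       [-0.00482836, -0.07128347, -0.99744441,  0.91892018],
 
[... 1026 characters left out ...]
2660e-05,
        1.32073782e+00, -6.66015800e-02]), 'qd': array([ 0.00101966, -0.00108472, -0.00061869,  0.00037428, -0.00062784,
        0.0014699 ]), 'joint_efforts': array([ 4.53718721e-04, -5.43343270e+01, -3.61985958e+01,  2.15230483e-05,
        5.99388859e-04,  3.53325220e-05]), 'tool_pos': array([ 0.23364837, -0.49787624,  0.23125887]), 'tool_rot': array([[ 4.24826343e-01, -1.49426265e-05,  9.05274863e-01],
       [-9.05274859e-01,  8.94231437e-05,  4.24826343e-01],
       [-8.73005455e-05, -9.99999996e-01,  2.44621230e-05]]), 'wrist_force': array([ 0.16549356, -0.24209034, -0.35430469]), 'torque': array([-0.03499853, -0.00370026, -0.07847346]), 'gripper_width': 0.08547377565722414}
```

View pictures.

View pics/scene0.png

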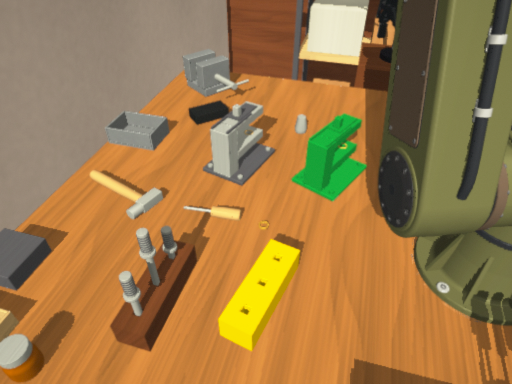

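View pics/top0.png

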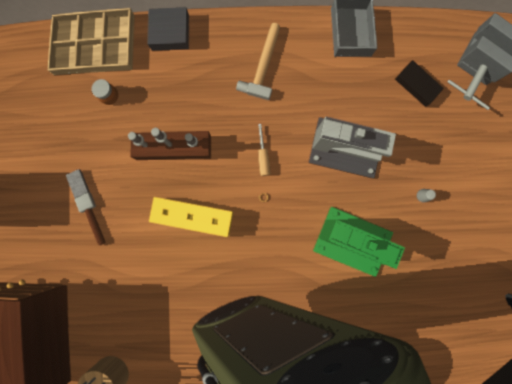

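View pics/wrist0.png

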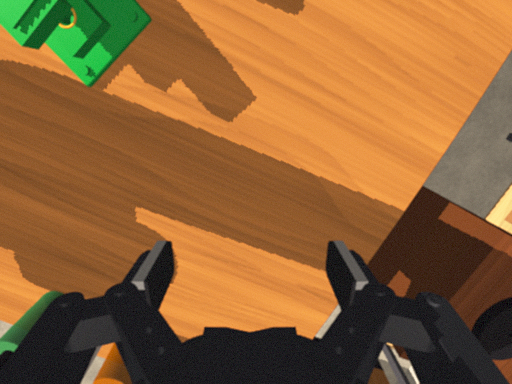

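```bash
python3 - <<'E'
import cv2,numpy as np
t=cv2.imread("pics/top0.png"); s=cv2.imread("pics/scene0.png")
def z(im,x0,y0,w,h,k): return cv2.resize(im[y0:y0+h,x0:x0+w],None,fx=k,fy=k,interpolation=cv2.INTER_CUBIC)
a=z(t,300,100,110,90,7); cv2.imwrite("pics/z1.png",a)
b=z(s,195,90,95,100,6); cv2.imwrite("pics/z2.png",b)
c=z(t,120,115,100,50,7); cv2.imwrite("pics/z3.png",c)
d=z(s,105,220,100,130,4); cv2.imwrite("pics/z4.png",d)
E
```

```text
(no output)
```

View pics/z1.png

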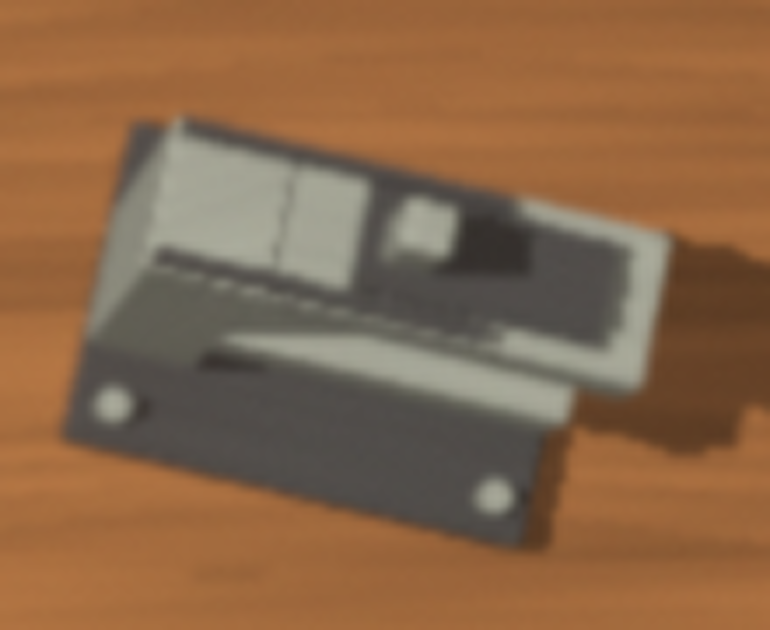

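View pics/z2.png

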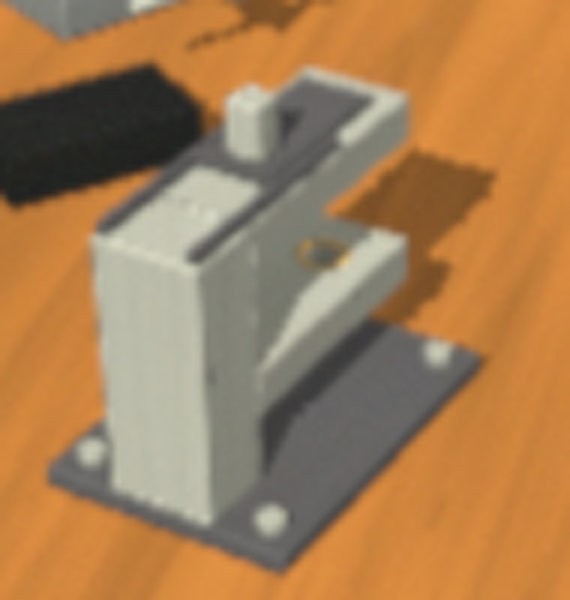

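View pics/z3.png

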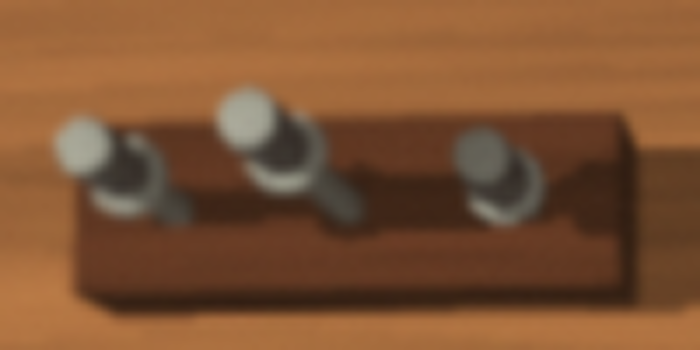

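View pics/z4.png

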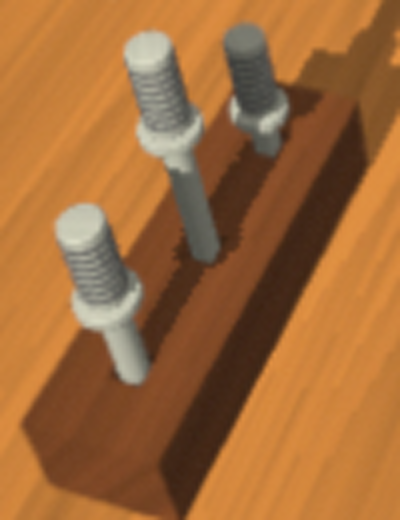

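```bash
cat > h.py <<'E'
import numpy as np, cv2
from scipy.optimize import least_squares
from workcell import manip
def proj(P,T,cal):
    C=np.linalg.inv(T); p=C[:3,:3]@np.asarray(P)+C[:3,3]
    x,y=p[:2]/p[2]; f=1+cal['k1']*(x*x+y*y); m=cal['mtx']
    return np.array([m[0,0]*x*f+m[0,2], m[1,1]*y*f+m[1,2]])
def fixed(c): 
    k=manip.get_calibration(c); return k['T'],k
def wristT(o):
    k=manip.get_calibration('wrist'); A=np.eye(4);A[:3,:3]=o['tool_rot'];A[:3,3]=o['tool_pos']; return A@k['mount'],k
def tri(obs,z=None):
    # obs: list of (uv,(T,cal))
    f=lambda p: np.concatenate([proj(p if z is None else [p[0],p[1],z],*c)-np.array(u) for u,c in obs])
    r=least_squares(f,[.5,0,.1] if z is None else [.5,0]); return r.x,np.sqrt(np.mean(r.fun**2))
def pose(pts):
    # pts: (local xyz, uv, cam); fit x,y,yaw
    def w(p,l): c,s=np.cos(p[2]),np.sin(p[2]); return [p[0]+c*l[0]-s*l[1],p[1]+s*l[0]+c*l[1],l[2]]
    f=lambda p: np.concatenate([proj(w(p,l),*c)-np.array(u) for l,u,c in pts])
    r=least_squares(f,[.5,-.1,0],loss='soft_l1'); return r.x,r.fun.reshape(-1,2)
E
cat > m1.py <<'E'
from h import *
T=fixed('top');S=fixed('scene')
a=lambda u,v:(300+u/7,100+v/7); b=lambda u,v:(195+u/6,90+v/6)
m=lambda *l:np.array(l)/1000
tp=[(m(-60,85,12),a(65,438),T),(m(-60,-85,12),a(525,548),T),(m(25,-75,135),a(668,232),T),(m(-25,-75,135),a(640,388),T)]
sp=[(m(60,85,12),b(50,467),S),(m(-60,85,12),b(285,560),S),(m(-60,-85,12),b(482,358),S),(m(25,85,135),b(95,237),S),(m(-25,85,135),b(195,262),S),(m(-25,-75,135),b(408,97),S),(m(25,-75,135),b(308,68),S)]
for q in (tp,sp,tp+sp):
    p,r=pose(q);print(p.round(4),np.degrees(p[2]).round(2));print(r.round(1).tolist())
print('knob',tri([(a(427,228),T),(b(252,92),S)]),tri([(a(427,228),T)],.1655),tri([(b(252,92),S)],.1655))
c=lambda u,v:(120+u/7,115+v/7); d=lambda u,v:(105+u/4,220+v/4)
for n,u,v,z in (('long',(246,118),(150,48),.175),('L',(84,148),(81,222),.145),('R',(482,157),(245,40),.120)):
    print(n,tri([(c(*u),T),(d(*v),S)]),tri([(c(*u),T)],z)[0],tri([(d(*v),S)],z)[0])
E
python3 m1.py
```

```text
[ 0.5525 -0.2072 -0.2514] -14.41
[[-0.3, 0.1], [-0.0, -0.3], [0.2, 0.3], [0.1, -0.1]]
[ 0.5547 -0.2038 -0.2561] -14.67
[[-1.0, -0.1], [0.1, -0.3], [0.4, -1.0], [-1.0, 0.0], [0.6, 1.9], [0.4, -0.2], [0.1, -0.1]]
[ 0.554  -0.2062 -0.2557] -14.65
[[-0.8, -0.7], [-0.6, -0.7], [-0.3, -0.2], [-0.5, -0.7], [-0.4, -0.6], [0.7, -0.8], [0.9, -1.4], [-0.3, -0.4], [1.2, 1.4], [0.9, -0.6], [0.6, -0.5]]
knob (array([ 0.55521921, -0.19876772,  0.16643045]), np.float64(0.5251808800117768)) (array([ 0.55398462, -0.19935123]), np.float64(0.0)) (array([ 0.55769844, -0.20043219]), np.float64(1.0048591735576161e-14))
long (array([0.56609211, 0.23055038, 0.17374727]), np.float64(0.4338895096260827)) [0.56437124 0.22963363] [0.56608967 0.23155879]
L (array([0.56709582, 0.2904165 , 0.14400758]), np.float64(0.7473230800316959)) [0.56426727 0.28895161] [0.56774371 0.29107524]
R (array([0.56554614, 0.17035526, 0.11667187]), np.float64(0.6024282797182603)) [0.56272888 0.16903539] [0.56497766 0.17314006]
```

Emit:
{"op": "send_rows", "data": {"targets": [{"dx": -10.3, "dz": 32.1, "claw": 0}, {"dx": -10.3, "dz": 32.1, "claw": 0}, {"dx": -10.3, "dz": 32.1, "claw": 0}, {"dx": -10.3, "dz": 32.1, "claw": 0}, {"dx": -10.3, "dz": 32.1, "claw": 0}, {"dx": -10.3, "dz": 32.1, "claw": 0}, {"dx": -10.3, "dz": 32.1, "claw": 0}, {"dx": -10.3, "dz": 32.1, "claw": 0}, {"dx": -10.3, "dz": 32.1, "claw": 0}, {"dx": -10.3, "dz": 32.1, "claw": 0}, {"dx": -10.3, "dz": 32.1, "claw": 0}, {"dx": -10.3, "dz": 32.1, "claw": 0}, {"dx": -10.3, "dz": 32.1, "claw": 0}, {"ay": -7.1, "claw": 0}, {"ay": -7.1, "claw": 0}, {"ay": -7.1, "claw": 0}, {"ay": -7.1, "claw": 0}, {"ay": -7.1, "claw": 0}, {"ay": -7.1, "claw": 0}, {"ay": -7.1, "claw": 0}]}}

```text
$.targets[0]: bad value
```

```bash
cat > look.py <<'E'
import sys
from h import *
tag=sys.argv[1]
for c in sys.argv[2:]:
    o=manip.get_obs(); im=manip.read_camera(c); cv2.imwrite(f"pics/{c}{tag}.png",im[:,:,::-1])
    if c=='wrist': np.savez(f"pics/{c}{tag}.npz",tool_rot=o['tool_rot'],tool_pos=o['tool_pos'])
o=manip.get_obs();print(o['t'],o['tool_pos'].round(4),o['tool_rot'].round(3).tolist(),o['wrist_force'].round(1),round(o['gripper_width'],4))
E
python3 look.py 1 wrist
```

```text
0.95 [ 0.2337 -0.4979  0.2313] [[0.425, -0.0, 0.905], [-0.905, -0.0, 0.425], [0.0, -1.0, -0.0]] [-1.1  0.2 -0.4] 0.0853
```

View pics/wrist1.png

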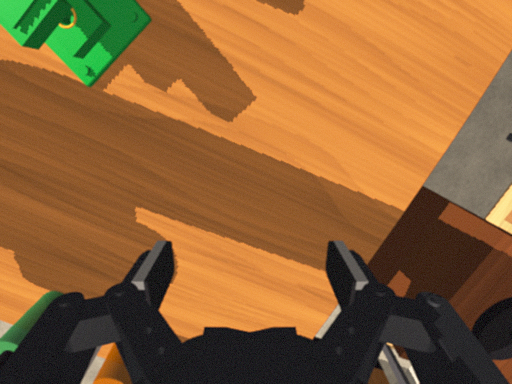

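Emit:
{"op": "send_rows", "data": {"targets": [{"dx": -10.3, "dy": 0, "dz": 32.1, "ax": 0, "ay": 0, "az": 0, "claw": 0}, {"dx": -10.3, "dy": 0, "dz": 32.1, "ax": 0, "ay": 0, "az": 0, "claw": 0}, {"dx": -10.3, "dy": 0, "dz": 32.1, "ax": 0, "ay": 0, "az": 0, "claw": 0}, {"dx": -10.3, "dy": 0, "dz": 32.1, "ax": 0, "ay": 0, "az": 0, "claw": 0}, {"dx": -10.3, "dy": 0, "dz": 32.1, "ax": 0, "ay": 0, "az": 0, "claw": 0}, {"dx": -10.3, "dy": 0, "dz": 32.1, "ax": 0, "ay": 0, "az": 0, "claw": 0}, {"dx": -10.3, "dy": 0, "dz": 32.1, "ax": 0, "ay": 0, "az": 0, "claw": 0}, {"dx": -10.3, "dy": 0, "dz": 32.1, "ax": 0, "ay": 0, "az": 0, "claw": 0}, {"dx": -10.3, "dy": 0, "dz": 32.1, "ax": 0, "ay": 0, "az": 0, "claw": 0}, {"dx": -10.3, "dy": 0, "dz": 32.1, "ax": 0, "ay": 0, "az": 0, "claw": 0}, {"dx": -10.3, "dy": 0, "dz": 32.1, "ax": 0, "ay": 0, "az": 0, "claw": 0}, {"dx": -10.3, "dy": 0, "dz": 32.1, "ax": 0, "ay": 0, "az": 0, "claw": 0}, {"dx": -10.3, "dy": 0, "dz": 32.1, "ax": 0, "ay": 0, "az": 0, "claw": 0}, {"dx": 0, "dy": 0, "dz": 0, "ax": 0, "ay": -7.1, "az": 0, "claw": 0}, {"dx": 0, "dy": 0, "dz": 0, "ax": 0, "ay": -7.1, "az": 0, "claw": 0}, {"dx": 0, "dy": 0, "dz": 0, "ax": 0, "ay": -7.1, "az": 0, "claw": 0}, {"dx": 0, "dy": 0, "dz": 0, "ax": 0, "ay": -7.1, "az": 0, "claw": 0}, {"dx": 0, "dy": 0, "dz": 0, "ax": 0, "ay": -7.1, "az": 0, "claw": 0}, {"dx": 0, "dy": 0, "dz": 0, "ax": 0, "ay": -7.1, "az": 0, "claw": 0}, {"dx": 0, "dy": 0, "dz": 0, "ax": 0, "ay": -7.1, "az": 0, "claw": 0}]}}

```text
t: 2.62
tool_pos: [0.5546, -0.1994, 0.2312]
tool_rot: [[0.967, -0.0, 0.256], [-0.256, 0.0, 0.967], [-0.0, -1.0, 0.0]]
wrist_force: [0.2, 0.6, 0.8]
gripper_width: 0.0856
```

```bash
python3 look.py 2 wrist
```

```text
2.6667 [ 0.5545 -0.1994  0.2312] [[0.969, -0.0, 0.246], [-0.246, 0.0, 0.969], [-0.0, -1.0, 0.0]] [ 0.2  0.  -0.4] 0.0856
```

View pics/wrist2.png

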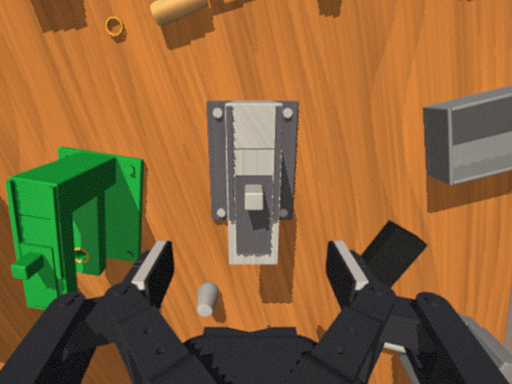

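```bash
python3 - <<'E'
from h import *
o=np.load("pics/wrist2.npz");W=wristT(o)
im=cv2.imread("pics/wrist2.png"); cv2.imwrite("pics/z5.png",cv2.resize(im[90:275,195:310],None,fx=3.2,fy=3.2,interpolation=cv2.INTER_CUBIC))
print(tri([((254,191),W)],.1655)[0])
E
```

```text
[ 0.56139553 -0.19206163]
```

View pics/z5.png

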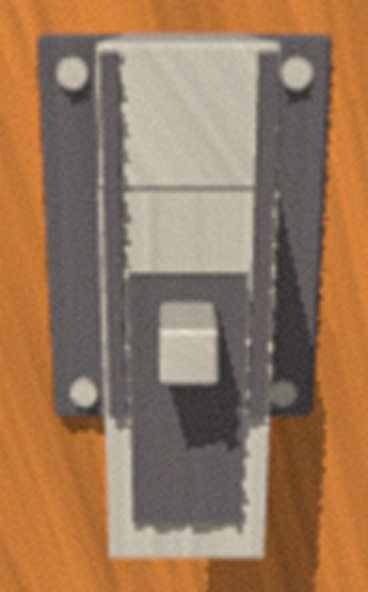

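```bash
python3 - <<'E'
from h import *
o=np.load("pics/wrist2.npz");W=wristT(o)
w=lambda u,v:(195+u/3.2,90+v/3.2)
m=lambda *l:np.array(l)/1000
print(tri([(w(188,356),W)],.1655)[0])
pts=[(m(-25,-75,135),w(108,557),W),(m(25,-75,135),w(264,557),W),(m(-25,85,135),w(99,50),W),(m(25,85,135),w(278,50),W),(m(-60,85,12),w(40,36),W),(m(60,85,12),w(329,37),W),(m(-60,-85,12),w(57,415),W),(m(60,-85,12),w(311,412),W)]
p,r=pose(pts);print(p,np.degrees(p[2]),r.round(1).tolist())
for q in [(p[0],p[1],p[2])]:
  c,s=np.cos(q[2]),np.sin(q[2]);print('bush',q[0]+s*.045,q[1]-c*.045)
E
```

```text
[ 0.55894111 -0.20071434]
[ 0.55696733 -0.20936817 -0.25902488] -14.841032693136661 [[0.4, 1.3], [-0.2, 1.3], [-1.4, -1.5], [1.7, -1.5], [-1.7, 0.0], [1.7, -0.3], [-1.2, 1.9], [0.6, 2.8]]
bush 0.5454411182730258 -0.2528669828818099
```

Emit:
{"op": "send_rows", "data": {"targets": [{"dx": 2.5, "dy": 25, "dz": -0.5, "ax": 0, "ay": 0, "az": 0, "claw": 0}, {"dx": 0, "dy": 25, "dz": 0, "ax": 0, "ay": 0, "az": 0, "claw": 0.3}, {"dx": 0, "dy": 20, "dz": 0, "ax": 0, "ay": 0, "az": 0, "claw": 0.3}, {"dx": 0, "dy": 11, "dz": 0, "ax": 0, "ay": 0, "az": 0, "claw": 0.4}, {"dx": 0, "dy": 0, "dz": 0, "ax": 0, "ay": 0, "az": 0, "claw": 1}, {"dx": 0, "dy": 0, "dz": 0, "ax": 0, "ay": 0, "az": 0, "claw": 1}, {"dx": 0, "dy": 0, "dz": 0, "ax": 0, "ay": 0, "az": 0, "claw": 1}, {"dx": 0, "dy": 0, "dz": 0, "ax": 0, "ay": 0, "az": 0, "claw": 1}, {"dx": 0, "dy": 0, "dz": 0, "ax": 0, "ay": 0, "az": 0, "claw": 1}, {"dx": 0, "dy": 0, "dz": 0, "ax": 0, "ay": 0, "az": 0, "claw": 1}], "grip_force": 20}}

```text
t: 3.5
tool_pos: [0.5576, -0.2008, 0.1518]
tool_rot: [[0.965, 0.003, 0.262], [-0.262, -0.001, 0.965], [0.003, -1.0, -0.0]]
wrist_force: [3.7, -1.1, 6.8]
gripper_width: 0.0152
```

```bash
python3 look.py 3 wrist
```

```text
3.55 [ 0.5576 -0.2008  0.1518] [[0.965, 0.003, 0.262], [-0.262, -0.001, 0.965], [0.003, -1.0, -0.0]] [ 2.6 -0.1  6.7] 0.0152
```

View pics/wrist3.png

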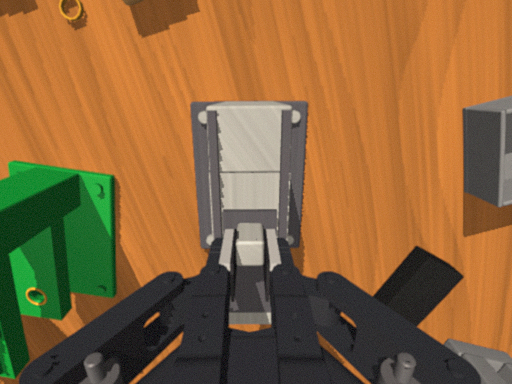

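Emit:
{"op": "send_rows", "data": {"targets": [{"dx": 0, "dy": 0, "dz": 8, "ax": 0, "ay": 0, "az": 0, "claw": 1}, {"dx": 0, "dy": 0, "dz": 8, "ax": 0, "ay": 0, "az": 0, "claw": 1}, {"dx": 0, "dy": 0, "dz": 8, "ax": 0, "ay": 0, "az": 0, "claw": 1}, {"dx": 0, "dy": 0, "dz": 8, "ax": 0, "ay": 0, "az": 0, "claw": 1}, {"dx": 0, "dy": 0, "dz": 6, "ax": 0, "ay": 0, "az": 0, "claw": 1}, {"dx": 0, "dy": 0, "dz": 3, "ax": 0, "ay": 0, "az": 0, "claw": 1}, {"dx": 0, "dy": 0, "dz": 0, "ax": 0, "ay": 0, "az": 0, "claw": 1}]}}

```text
t: 4.13
tool_pos: [0.5683, -0.1606, 0.1518]
tool_rot: [[0.965, 0.002, 0.261], [-0.261, -0.001, 0.965], [0.003, -1.0, -0.0]]
wrist_force: [1.5, 1.9, 8.4]
gripper_width: 0.0152
```

Emit:
{"op": "send_rows", "data": {"targets": [{"dx": 0, "dy": 0, "dz": 2, "ax": 0, "ay": 0, "az": 0, "claw": 1}, {"dx": 0, "dy": 0, "dz": 2, "ax": 0, "ay": 0, "az": 0, "claw": 1}, {"dx": 0, "dy": 0, "dz": 0, "ax": 0, "ay": 0, "az": 0, "claw": 1}]}}

```text
t: 4.38
tool_pos: [0.5687, -0.1589, 0.1518]
tool_rot: [[0.965, 0.002, 0.262], [-0.262, -0.004, 0.965], [0.002, -1.0, -0.003]]
wrist_force: [-2.6, -12.0, 6.9]
gripper_width: 0.0154
```

```bash
python3 look.py 4 wrist
```

```text
4.4333 [ 0.5687 -0.1589  0.1518] [[0.965, 0.002, 0.262], [-0.262, -0.003, 0.965], [0.003, -1.0, -0.003]] [ -1.8 -11.7   7.2] 0.0157
```

View pics/wrist4.png

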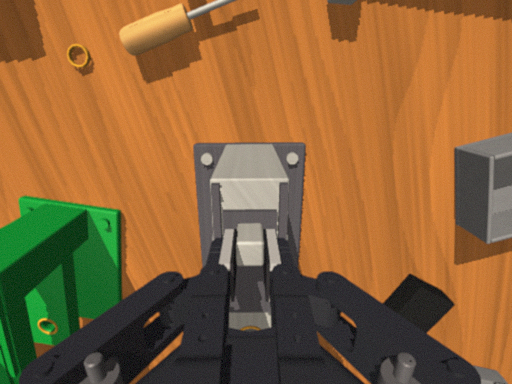

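Emit:
{"op": "send_rows", "data": {"targets": [{"dx": 0, "dy": 0, "dz": -1.5, "ax": 0, "ay": 0, "az": 0, "claw": 0.3}, {"dx": 0, "dy": 0, "dz": 0, "ax": 0, "ay": 0, "az": 0, "claw": 0}, {"dx": 0, "dy": 0, "dz": 0, "ax": 0, "ay": 0, "az": 0, "claw": 0}, {"dx": 0, "dy": 0, "dz": 0, "ax": 0, "ay": 0, "az": 0, "claw": 0}, {"dx": 0, "dy": -20, "dz": 0, "ax": 0, "ay": 0, "az": 0, "claw": 0}, {"dx": 0, "dy": -30, "dz": 0, "ax": 0, "ay": 0, "az": 0, "claw": 0}, {"dx": 0, "dy": -30, "dz": -15, "ax": 0, "ay": 0, "az": 0, "claw": 0}, {"dx": 0, "dy": -20, "dz": -25, "ax": 0, "ay": 0, "az": 0, "claw": 0}, {"dx": 0, "dy": 0, "dz": -20, "ax": 0, "ay": 0, "az": 0, "claw": 0}, {"dx": 0, "dy": 0, "dz": 0, "ax": 0, "ay": 0, "az": 0, "claw": 0}, {"dx": 0, "dy": 0, "dz": 0, "ax": 0, "ay": 0, "az": 0, "claw": 0}]}}

```text
t: 5.35
tool_pos: [0.5522, -0.2168, 0.25]
tool_rot: [[0.965, -0.0, 0.263], [-0.263, 0.0, 0.965], [-0.0, -1.0, 0.0]]
wrist_force: [-0.2, 0.3, 0.4]
gripper_width: 0.0855
```

```bash
python3 look.py 5 wrist top scene; python3 - <<'E'
import cv2
im=cv2.imread("pics/wrist5.png"); cv2.imwrite("pics/z6.png",cv2.resize(im[90:290,190:330],None,fx=3,fy=3,interpolation=cv2.INTER_CUBIC))
E
```

```text
5.5 [ 0.5526 -0.2156  0.2497] [[0.965, -0.001, 0.261], [-0.261, 0.001, 0.965], [-0.001, -1.0, 0.0]] [-0.1 -0.8 -0.5] 0.0856
```

View pics/wrist5.png

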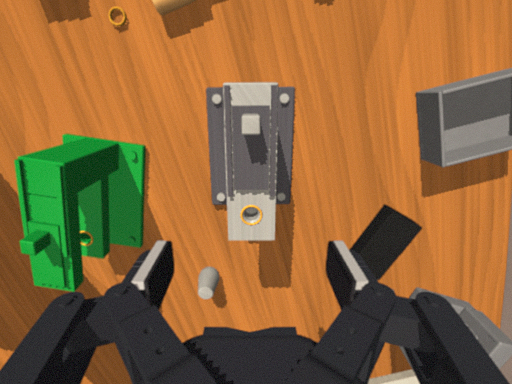

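View pics/z6.png

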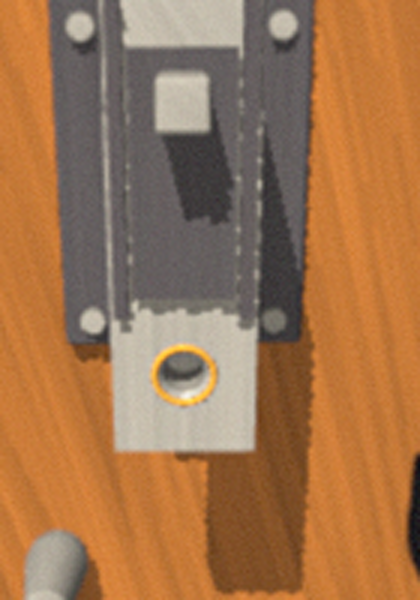

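View pics/top5.png

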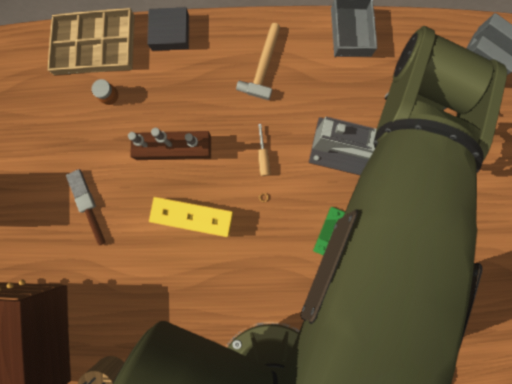

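```bash
python3 - <<'E'
from h import *
o=np.load("pics/wrist5.npz");W=wristT(o); print(o['tool_pos'])
w=lambda u,v:(190+u/3,90+v/3)
m=lambda *l:np.array(l)/1000
b=tri([(w(184,375),W)],.135)[0];k=tri([(w(182,103),W)],.1655)[0]
print(b,k,np.linalg.norm(b-k), np.degrees(np.arctan2(*(k-b))))
pts=[(m(-25,-75,135),w(115,451),W),(m(25,-75,135),w(255,450),W),(m(0,-45,135),w(184,375),W)]
p,r=pose(pts);print(p,np.degrees(p[2]),r.round(1).tolist())
E
```

```text
[ 0.55222619 -0.21681544  0.25001322]
[ 0.54573153 -0.25161474] [ 0.57001445 -0.15918009] 0.09557104731911006 14.719218031655682
[ 0.55719439 -0.20796229 -0.25545184] -14.636312311207806 [[0.1, 0.1], [-0.2, 0.0], [0.1, -0.1]]
```

Emit:
{"op": "send_rows", "data": {"targets": [{"dx": 0, "dy": 0, "dz": 0, "ax": 0, "ay": -5.07, "az": 0, "claw": 0}, {"dx": 0, "dy": 0, "dz": 0, "ax": 0, "ay": -5.07, "az": 0, "claw": 0}, {"dx": 0, "dy": 0, "dz": 0, "ax": 0, "ay": -5.07, "az": 0, "claw": 0}, {"dx": 1, "dy": 0, "dz": 37, "ax": 0, "ay": 0, "az": 0, "claw": 0}, {"dx": 1, "dy": 0, "dz": 37, "ax": 0, "ay": 0, "az": 0, "claw": 0}, {"dx": 1, "dy": 0, "dz": 37, "ax": 0, "ay": 0, "az": 0, "claw": 0}, {"dx": 1, "dy": 0, "dz": 37, "ax": 0, "ay": 0, "az": 0, "claw": 0}, {"dx": 1, "dy": 0, "dz": 37, "ax": 0, "ay": 0, "az": 0, "claw": 0}, {"dx": 1, "dy": 0, "dz": 37, "ax": 0, "ay": 0, "az": 0, "claw": 0}, {"dx": 1, "dy": 0, "dz": 37, "ax": 0, "ay": 0, "az": 0, "claw": 0}, {"dx": 1, "dy": 0, "dz": 37, "ax": 0, "ay": 0, "az": 0, "claw": 0}, {"dx": 1, "dy": 0, "dz": 37, "ax": 0, "ay": 0, "az": 0, "claw": 0}, {"dx": 1, "dy": 0, "dz": 37, "ax": 0, "ay": 0, "az": 0, "claw": 0}, {"dx": 1, "dy": 0, "dz": 37, "ax": 0, "ay": 0, "az": 0, "claw": 0}, {"dx": 1, "dy": 0, "dz": 37, "ax": 0, "ay": 0, "az": 0, "claw": 0}, {"dx": 0, "dy": 0, "dz": 0, "ax": 0, "ay": 0, "az": 0, "claw": 0}, {"dx": 0, "dy": 0, "dz": 0, "ax": 0, "ay": 0, "az": 0, "claw": 0}, {"dx": 0, "dy": 0, "dz": 0, "ax": 0, "ay": 0, "az": 0, "claw": 0}, {"dx": 0, "dy": 0, "dz": 0, "ax": 0, "ay": 0, "az": 0, "claw": 0}]}}

```text
t: 7.08
tool_pos: [0.5641, 0.2269, 0.2502]
tool_rot: [[1.0, -0.0, -0.0], [0.0, -0.0, 1.0], [-0.0, -1.0, -0.0]]
wrist_force: [-0.2, -0.5, 0.8]
gripper_width: 0.0855
```

```bash
python3 look.py 6 wrist
```

```text
7.1333 [0.5642 0.2267 0.2503] [[1.0, -0.0, 0.0], [-0.0, -0.0, 1.0], [-0.0, -1.0, -0.0]] [ 0.  -0.5 -0.1] 0.0857
```

View pics/wrist6.png

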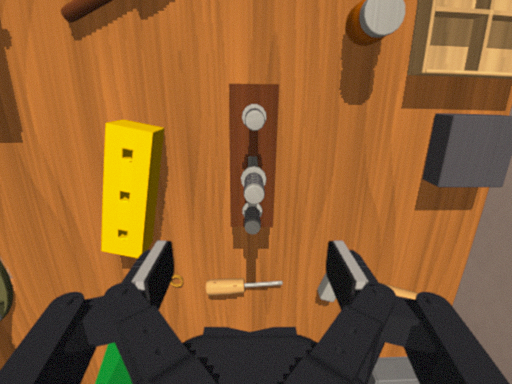

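```bash
python3 - <<'E'
from h import *
o=np.load("pics/wrist6.npz");W=wristT(o)
im=cv2.imread("pics/wrist6.png"); cv2.imwrite("pics/z7.png",cv2.resize(im[80:245,220:290],None,fx=3.5,fy=3.5,interpolation=cv2.INTER_CUBIC))
for v in (188,190,192): print(tri([((254,v),W)],.175)[0])
E
```

```text
[0.56870438 0.23475319]
[0.56871375 0.23295216]
[0.56872319 0.2311419 ]
```

View pics/z7.png

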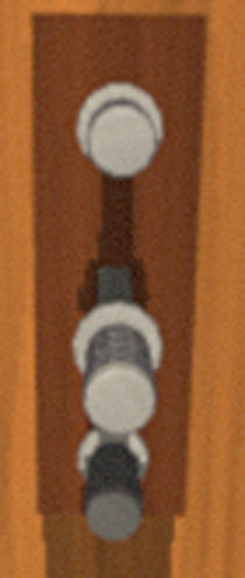

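Emit:
{"op": "send_rows", "data": {"targets": [{"dx": 2.8, "dy": 30, "dz": 3.2, "ax": 0, "ay": 0, "az": 0, "claw": 0}, {"dx": 0, "dy": 30, "dz": 0, "ax": 0, "ay": 0, "az": 0, "claw": 0}, {"dx": 0, "dy": 25, "dz": 0, "ax": 0, "ay": 0, "az": 0, "claw": 0}, {"dx": 0, "dy": 15, "dz": 0, "ax": 0, "ay": 0, "az": 0, "claw": 0.2}, {"dx": 0, "dy": 10, "dz": 0, "ax": 0, "ay": 0, "az": 0, "claw": 0.4}, {"dx": 0, "dy": 0, "dz": 0, "ax": 0, "ay": 0, "az": 0, "claw": 0.5}, {"dx": 0, "dy": 0, "dz": 0, "ax": 0, "ay": 0, "az": 0, "claw": 0.6}, {"dx": 0, "dy": 0, "dz": 0, "ax": 0, "ay": 0, "az": 0, "claw": 0.6}, {"dx": 0, "dy": 0, "dz": 0, "ax": 0, "ay": 0, "az": 0, "claw": 0.6}], "grip_force": 30}}

```text
t: 7.88
tool_pos: [0.5675, 0.2308, 0.1417]
tool_rot: [[1.0, 0.002, -0.001], [0.001, 0.001, 1.0], [0.002, -1.0, 0.001]]
wrist_force: [-0.3, 0.3, -0.5]
gripper_width: 0.0336
```

```bash
python3 look.py 7 wrist scene
```

```text
7.9833 [0.5672 0.2308 0.1413] [[1.0, 0.001, -0.001], [0.001, 0.0, 1.0], [0.001, -1.0, 0.0]] [ 0.6  0.5 -0.8] 0.0339
```

View pics/wrist7.png

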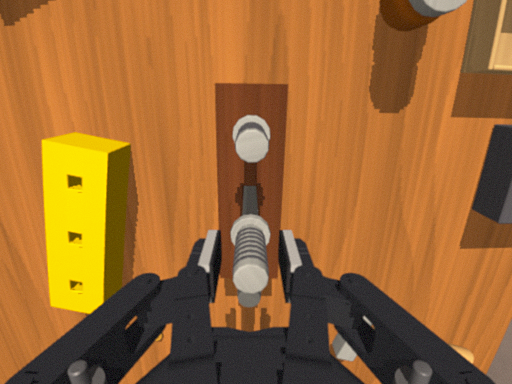

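View pics/scene7.png

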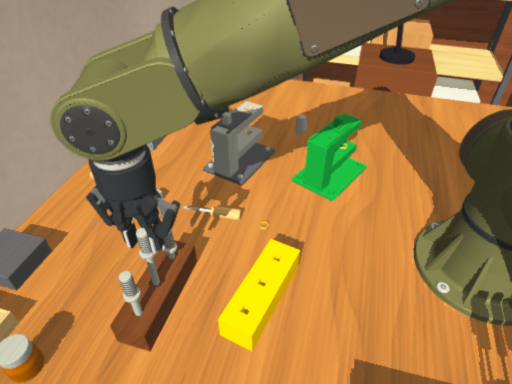

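```bash
python3 - <<'E'
from h import *
o=np.load("pics/wrist7.npz");W=wristT(o)
im=cv2.imread("pics/wrist7.png"); cv2.imwrite("pics/z8.png",cv2.resize(im[180:310,180:320],None,fx=5,fy=5,interpolation=cv2.INTER_CUBIC))
print(tri([((251,274),W)],.175)[0],tri([((249.5,227),W)],.131)[0], o['tool_pos'])
E
```

```text
[0.56907509 0.23247073] [0.568407   0.23498953] [0.56747495 0.23081273 0.14174002]
```

View pics/z8.png

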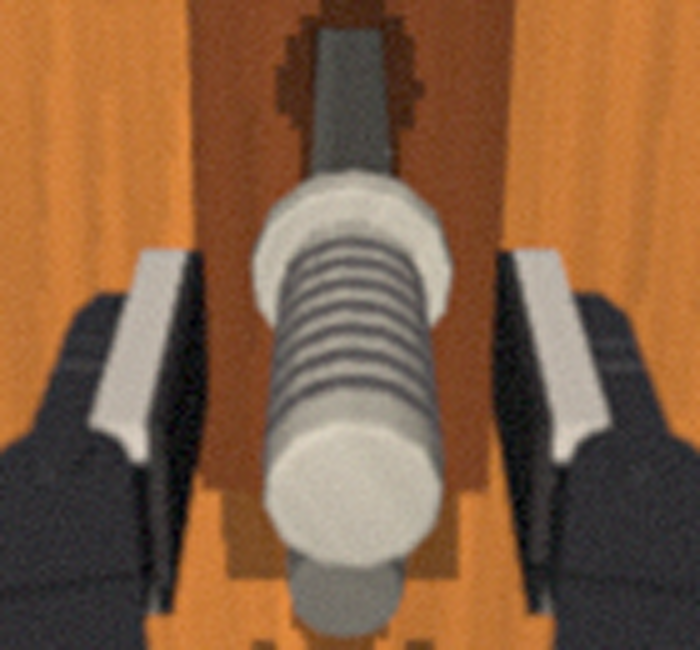

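Emit:
{"op": "send_rows", "data": {"targets": [{"dx": 0, "dy": 0, "dz": 0, "ax": 0, "ay": 0, "az": 0, "claw": 1}, {"dx": 0, "dy": 0, "dz": 0, "ax": 0, "ay": 0, "az": 0, "claw": 1}, {"dx": 0, "dy": 0, "dz": 0, "ax": 0, "ay": 0, "az": 0, "claw": 1}, {"dx": 0, "dy": 0, "dz": 0, "ax": 0, "ay": 0, "az": 0, "claw": 1}, {"dx": 0, "dy": 0, "dz": 0, "ax": 0, "ay": 0, "az": 0, "claw": 1}, {"dx": 0, "dy": 0, "dz": 0, "ax": 0, "ay": 0, "az": 0, "claw": 1}], "grip_force": 60}}

```text
t: 8.48
tool_pos: [0.5671, 0.2309, 0.1408]
tool_rot: [[1.0, 0.001, -0.001], [0.001, 0.0, 1.0], [0.001, -1.0, 0.0]]
wrist_force: [-0.4, 0.0, 5.6]
gripper_width: 0.0166
```

```bash
python3 look.py 8 wrist scene;python3 - <<'E'
import cv2
im=cv2.imread("pics/wrist8.png"); cv2.imwrite("pics/z9.png",cv2.resize(im[150:310,180:320],None,fx=3.7,fy=3.7,interpolation=cv2.INTER_CUBIC))
E
```

```text
8.5833 [0.5671 0.2309 0.1408] [[1.0, 0.001, -0.001], [0.001, 0.0, 1.0], [0.001, -1.0, 0.0]] [-0.2 -0.5  5.4] 0.0163
```

View pics/z9.png

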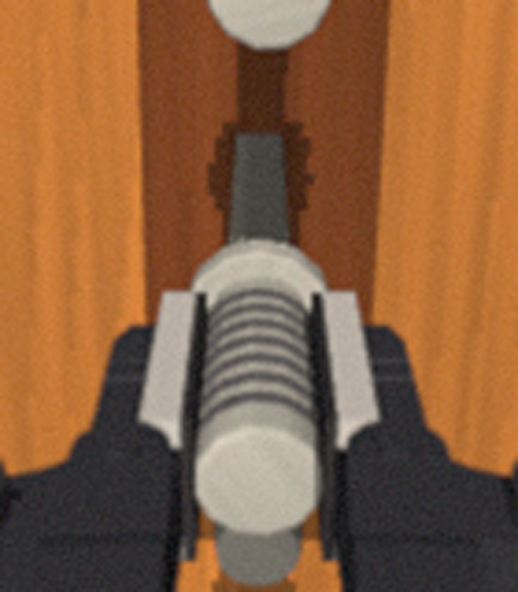

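Emit:
{"op": "send_rows", "data": {"targets": [{"dx": 0, "dy": -10, "dz": 0, "ax": 0, "ay": 0, "az": 0, "claw": 1}, {"dx": 0, "dy": -15, "dz": 0, "ax": 0, "ay": 0, "az": 0, "claw": 1}, {"dx": 0, "dy": -15, "dz": 0, "ax": 0, "ay": 0, "az": 0, "claw": 1}, {"dx": 0, "dy": -20, "dz": 0, "ax": 0, "ay": 0, "az": 0, "claw": 1}, {"dx": 0, "dy": -20, "dz": 0, "ax": 0, "ay": 0, "az": 0, "claw": 1}, {"dx": 0, "dy": -20, "dz": 0, "ax": 0, "ay": 0, "az": 0, "claw": 1}, {"dx": 0, "dy": -20, "dz": 0, "ax": 0, "ay": 0, "az": 0, "claw": 1}, {"dx": 0, "dy": -20, "dz": 0, "ax": 0, "ay": 0, "az": 0, "claw": 1}, {"dx": 0, "dy": -20, "dz": 0, "ax": 0, "ay": 0, "az": 0, "claw": 1}, {"dx": 0, "dy": -20, "dz": 0, "ax": 0, "ay": 0, "az": 0, "claw": 1}, {"dx": 0, "dy": -10, "dz": 0, "ax": 0, "ay": 0, "az": 0, "claw": 1}, {"dx": 0, "dy": 0, "dz": 0, "ax": 0, "ay": 0, "az": 0, "claw": 1}, {"dx": 0, "dy": 0, "dz": 0, "ax": 0, "ay": 0, "az": 0, "claw": 1}, {"dx": 0, "dy": 0, "dz": 0, "ax": 0, "ay": 0, "az": 0, "claw": 1}]}}

```text
t: 9.75
tool_pos: [0.5666, 0.2307, 0.3287]
tool_rot: [[1.0, -0.002, -0.001], [0.001, -0.001, 1.0], [-0.002, -1.0, -0.001]]
wrist_force: [1.1, -0.2, -1.1]
gripper_width: 0.0165
```

```bash
python3 look.py 9 wrist scene top;python3 - <<'E'
import cv2
im=cv2.imread("pics/wrist9.png"); cv2.imwrite("pics/z10.png",cv2.resize(im[150:310,180:320],None,fx=3.7,fy=3.7,interpolation=cv2.INTER_CUBIC))
E
```

```text
9.9 [0.5667 0.2307 0.3291] [[1.0, -0.002, -0.001], [0.001, -0.001, 1.0], [-0.002, -1.0, -0.001]] [-0.2  0.1 -2. ] 0.0164
```

View pics/wrist9.png

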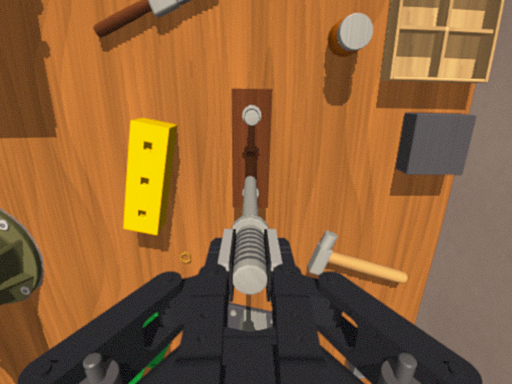

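View pics/z10.png

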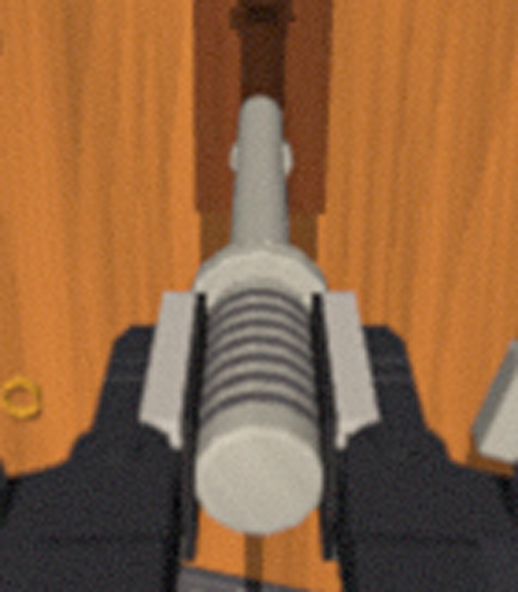

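View pics/scene9.png

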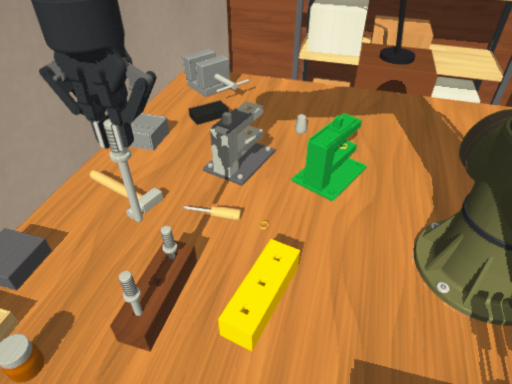

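```bash
python3 - <<'E'
from h import *
k=manip.get_calibration('wrist')
def intool(uv,y):
    f=lambda p: proj([p[0],y,p[1]],k['mount'],k)-np.array(uv)
    return least_squares(f,[0,0]).x*1000
print('ball',intool((250.8,181),.1248),'head',intool((250,280.3),-.0342))
# predicted pixels for perfectly vertical pin at x=z=0
for y in (.1248,-.0342): print(proj([0,y,0],k['mount'],k))
# collar outline: bottom plane centre
E
```

```text
ball [ 2.14887292 -1.54372891] head [ 1.19575654 -1.23934133]
[248.72043701 179.57423801]
[247.49851404 278.16078449]
```

Emit:
{"op": "send_rows", "data": {"targets": [{"dx": -1.5, "dy": 0, "dz": -30, "ax": 0, "ay": 0, "az": 0, "claw": 1}, {"dx": -1.5, "dy": 0, "dz": -30, "ax": 0, "ay": 0, "az": 0, "claw": 1}, {"dx": -1.5, "dy": 0, "dz": -30, "ax": 0, "ay": 0, "az": 0, "claw": 1}, {"dx": -1.5, "dy": 0, "dz": -30, "ax": 0, "ay": 0, "az": 0, "claw": 1}, {"dx": -1.5, "dy": 0, "dz": -30, "ax": 0, "ay": 0, "az": 0, "claw": 1}, {"dx": -1.5, "dy": 0, "dz": -30, "ax": 0, "ay": 0, "az": 0, "claw": 1}, {"dx": -1.5, "dy": 0, "dz": -30, "ax": 0, "ay": 0, "az": 0, "claw": 1}, {"dx": -1.5, "dy": 0, "dz": -30, "ax": 0, "ay": 0, "az": 0, "claw": 1}, {"dx": -1.5, "dy": 0, "dz": -30, "ax": 0, "ay": 0, "az": 0, "claw": 1}, {"dx": -1.5, "dy": 0, "dz": -30, "ax": 0, "ay": 0, "az": 0, "claw": 1}, {"dx": -1.5, "dy": 0, "dz": -30, "ax": 0, "ay": 0, "az": 0, "claw": 1}, {"dx": -1.5, "dy": 0, "dz": -30, "ax": 0, "ay": 0, "az": 0, "claw": 1}, {"dx": -1.5, "dy": 0, "dz": -30, "ax": 0, "ay": 0, "az": 0, "claw": 1}, {"dx": -1.5, "dy": 0, "dz": -30, "ax": 0, "ay": 0, "az": 0, "claw": 1}, {"dx": -1.5, "dy": 0, "dz": -30, "ax": 0, "ay": 0, "az": 0, "claw": 1}, {"dx": -0.6, "dy": 0, "dz": -30, "ax": 0, "ay": 0, "az": 0, "claw": 1}, {"dx": 0, "dy": 0, "dz": 0, "ax": 0, "ay": 0, "az": 0, "claw": 1}, {"dx": 0, "dy": 0, "dz": 0, "ax": 0, "ay": 0, "az": 0, "claw": 1}, {"dx": 0, "dy": 0, "dz": 0, "ax": 0, "ay": 0, "az": 0, "claw": 1}, {"dx": 0, "dy": 0, "dz": 0, "ax": 0, "ay": 0, "az": 0, "claw": 1}]}}

```text
t: 11.57
tool_pos: [0.5444, -0.2484, 0.3302]
tool_rot: [[1.0, -0.0, -0.002], [0.002, 0.0, 1.0], [-0.0, -1.0, 0.0]]
wrist_force: [-0.3, 0.8, -1.5]
gripper_width: 0.0164
```

```bash
python3 look.py 10 wrist scene;python3 - <<'E'
import cv2
im=cv2.imread("pics/wrist10.png"); cv2.imwrite("pics/z11.png",cv2.resize(im[120:310,170:330],None,fx=3.1,fy=3.1,interpolation=cv2.INTER_CUBIC))
E
```

```text
11.6667 [ 0.5444 -0.2483  0.3304] [[1.0, 0.0, -0.002], [0.002, -0.0, 1.0], [0.0, -1.0, -0.0]] [-0.1  0.4 -0.8] 0.0162
```

View pics/z11.png

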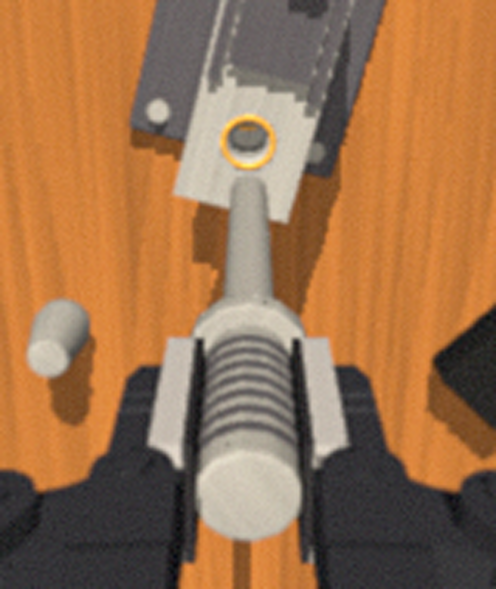

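View pics/scene10.png

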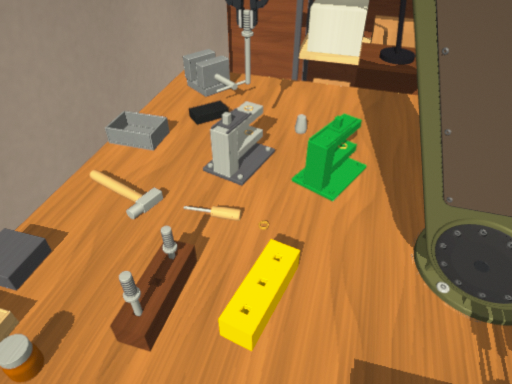

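```bash
cat >> h.py <<'E'
def intool(uv,y):
    k=manip.get_calibration('wrist')
    f=lambda p: proj([p[0],y,p[1]],k['mount'],k)-np.array(uv)
    return least_squares(f,[0,0]).x*1000
E
python3 - <<'E'
from h import *
print('bush',intool((250.2,165.8),.1953),'ball',intool((251,181.9),.1248),'head',intool((170+249/3.1,120+492/3.1),-.0342))
E
```

```text
bush [ 1.63166601 -3.34481796] ball [ 2.35376493 -2.5222661 ] head [ 1.3464118  -0.31762602]
```

Emit:
{"op": "send_rows", "data": {"targets": [{"dx": -0.7, "dy": 14, "dz": -0.8, "ax": 0, "ay": 0, "az": 0, "claw": 1}, {"dx": 0, "dy": 14, "dz": 0, "ax": 0, "ay": 0, "az": 0, "claw": 1}, {"dx": 0, "dy": 14, "dz": 0, "ax": 0, "ay": 0, "az": 0, "claw": 1}, {"dx": 0, "dy": 13, "dz": 0, "ax": 0, "ay": 0, "az": 0, "claw": 1}, {"dx": 0, "dy": 0, "dz": 0, "ax": 0, "ay": 0, "az": 0, "claw": 1}, {"dx": 0, "dy": 0, "dz": 0, "ax": 0, "ay": 0, "az": 0, "claw": 1}, {"dx": 0, "dy": 0, "dz": 0, "ax": 0, "ay": 0, "az": 0, "claw": 1}]}}

```text
t: 12.25
tool_pos: [0.5439, -0.2498, 0.2764]
tool_rot: [[1.0, 0.001, -0.001], [0.001, -0.001, 1.0], [0.001, -1.0, -0.001]]
wrist_force: [-0.2, 0.2, -0.7]
gripper_width: 0.0163
```

```bash
python3 look.py 11 wrist scene;python3 - <<'E'
import cv2
im=cv2.imread("pics/wrist11.png"); cv2.imwrite("pics/z12.png",cv2.resize(im[110:240,190:310],None,fx=4.5,fy=4.5,interpolation=cv2.INTER_CUBIC))
im=cv2.imread("pics/scene11.png"); cv2.imwrite("pics/z13.png",cv2.resize(im[0:190,190:300],None,fx=3.1,fy=3.1,interpolation=cv2.INTER_CUBIC))
E
```

```text
12.35 [ 0.5438 -0.25    0.2764] [[1.0, 0.001, -0.001], [0.001, -0.001, 1.0], [0.001, -1.0, -0.001]] [ 0.6 -0.1 -1.9] 0.0168
```

View pics/z12.png

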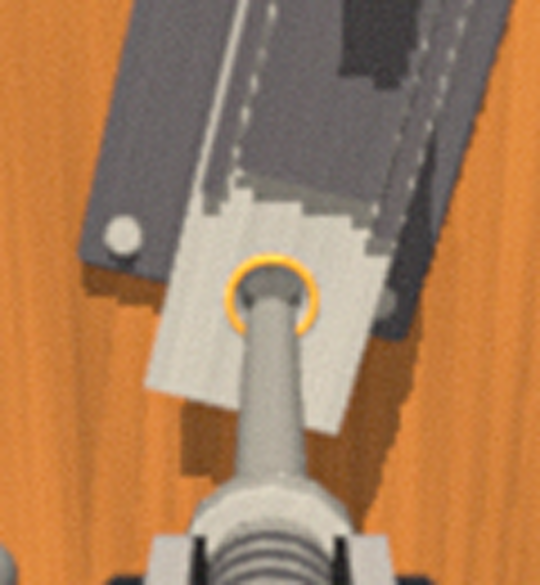

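View pics/z13.png

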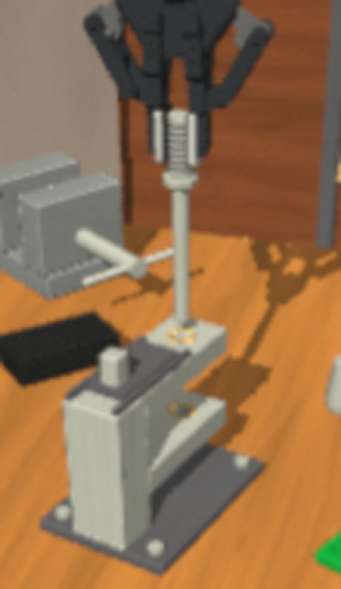

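```bash
python3 - <<'E'
from h import *
print('bush',intool((250.4,176.7),.1414),'ball',intool((250.4,175.8),.1248))
S=fixed('scene'); print(proj([.5438,-.25,.1456],*S))
E
python3 - <<'E'
import cv2
im=cv2.imread("pics/scene11.png"); cv2.imwrite("pics/z14.png",cv2.resize(im[80:140,225:275],None,fx=10,fy=10,interpolation=cv2.INTER_CUBIC))
E
```

```text
bush [ 1.768117   -1.85736565] ball [1.72789808 4.05989652]
[248.7581106  104.14333148]
```

View pics/z14.png

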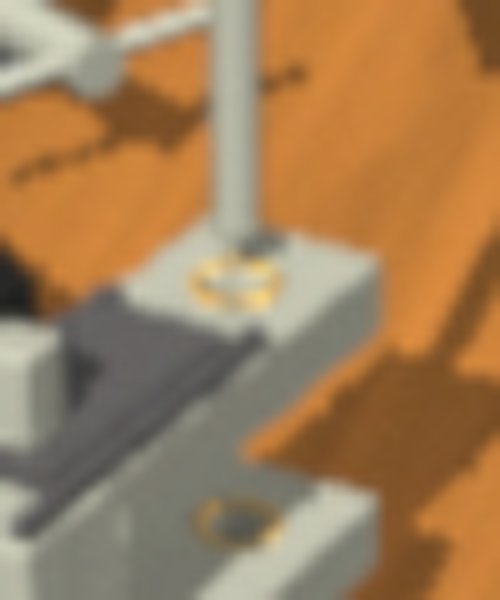

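Emit:
{"op": "send_rows", "data": {"targets": [{"dx": 0, "dy": 5, "dz": 0, "ax": 0, "ay": 0, "az": 0, "claw": 1}, {"dx": 0, "dy": 5, "dz": 0, "ax": 0, "ay": 0, "az": 0, "claw": 1}, {"dx": 0, "dy": 4, "dz": 0, "ax": 0, "ay": 0, "az": 0, "claw": 1}, {"dx": 0, "dy": 3, "dz": 0, "ax": 0, "ay": 0, "az": 0, "claw": 1}, {"dx": 0, "dy": 0, "dz": 0, "ax": 0, "ay": 0, "az": 0, "claw": 1}]}}

```text
t: 12.77
tool_pos: [0.5433, -0.2499, 0.2573]
tool_rot: [[1.0, -0.001, -0.001], [0.001, 0.001, 1.0], [-0.001, -1.0, 0.001]]
wrist_force: [-0.4, 0.1, -2.5]
gripper_width: 0.0167
```

```bash
python3 look.py 12 wrist scene;python3 - <<'E'
import cv2
im=cv2.imread("pics/wrist12.png"); cv2.imwrite("pics/z15.png",cv2.resize(im[110:240,190:310],None,fx=4.5,fy=4.5,interpolation=cv2.INTER_CUBIC))
im=cv2.imread("pics/scene12.png"); cv2.imwrite("pics/z16.png",cv2.resize(im[80:140,225:275],None,fx=10,fy=10,interpolation=cv2.INTER_CUBIC))
E
```

```text
12.8667 [ 0.5435 -0.2501  0.2582] [[1.0, -0.0, -0.001], [0.001, 0.0, 1.0], [-0.0, -1.0, 0.0]] [-0.3 -0.2 -1.9] 0.0165
```

View pics/z15.png

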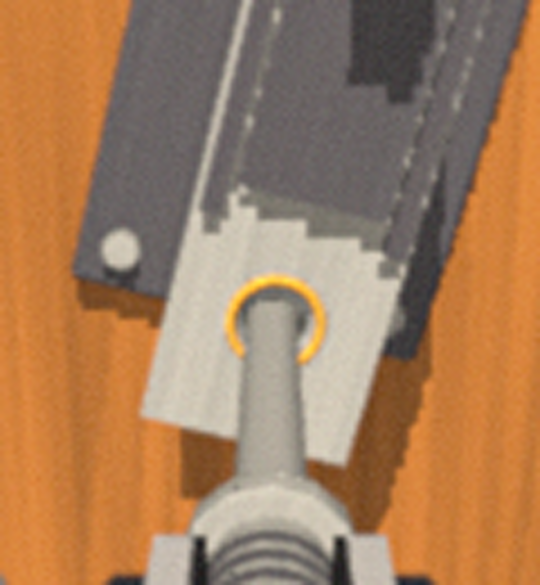

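View pics/z16.png

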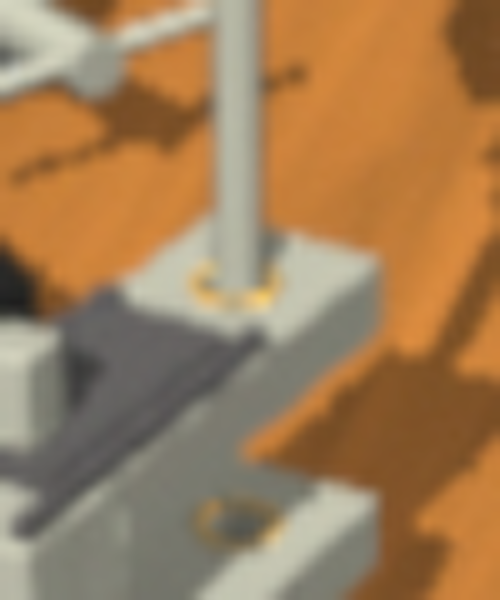

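Emit:
{"op": "send_rows", "data": {"targets": [{"dx": 0.7, "dy": 4, "dz": 0, "ax": 0, "ay": 0, "az": 0, "claw": 1}, {"dx": 0, "dy": 5, "dz": 0, "ax": 0, "ay": 0, "az": 0, "claw": 1}, {"dx": 0, "dy": 5, "dz": 0, "ax": 0, "ay": 0, "az": 0, "claw": 1}, {"dx": 0, "dy": 5, "dz": 0, "ax": 0, "ay": 0, "az": 0, "claw": 1}, {"dx": 0, "dy": 5, "dz": 0, "ax": 0, "ay": 0, "az": 0, "claw": 1}, {"dx": 0, "dy": 5, "dz": 0, "ax": 0, "ay": 0, "az": 0, "claw": 1}, {"dx": 0, "dy": 5, "dz": 0, "ax": 0, "ay": 0, "az": 0, "claw": 1}, {"dx": 0, "dy": 5, "dz": 0, "ax": 0, "ay": 0, "az": 0, "claw": 1}, {"dx": 0, "dy": 5, "dz": 0, "ax": 0, "ay": 0, "az": 0, "claw": 1}, {"dx": 0, "dy": 5, "dz": 0, "ax": 0, "ay": 0, "az": 0, "claw": 1}, {"dx": 0, "dy": 0, "dz": 0, "ax": 0, "ay": 0, "az": 0, "claw": 1}, {"dx": 0, "dy": 0, "dz": 0, "ax": 0, "ay": 0, "az": 0, "claw": 1}]}}

```text
t: 13.87
tool_pos: [0.5442, -0.2501, 0.2091]
tool_rot: [[1.0, -0.0, -0.001], [0.001, 0.0, 1.0], [-0.0, -1.0, 0.0]]
wrist_force: [-0.1, 0.6, -1.3]
gripper_width: 0.0165
```

```bash
python3 look.py 13 wrist scene;python3 - <<'E'
import cv2
im=cv2.imread("pics/wrist13.png"); cv2.imwrite("pics/z17.png",cv2.resize(im[110:300,190:310],None,fx=3.1,fy=3.1,interpolation=cv2.INTER_CUBIC))
im=cv2.imread("pics/scene13.png"); cv2.imwrite("pics/z18.png",cv2.resize(im[60:160,205:285],None,fx=6,fy=6,interpolation=cv2.INTER_CUBIC))
E
```

```text
13.9667 [ 0.5444 -0.2501  0.2096] [[1.0, 0.0, -0.001], [0.001, -0.0, 1.0], [0.0, -1.0, -0.0]] [-0.1  0.4 -2.2] 0.0168
```

View pics/z17.png

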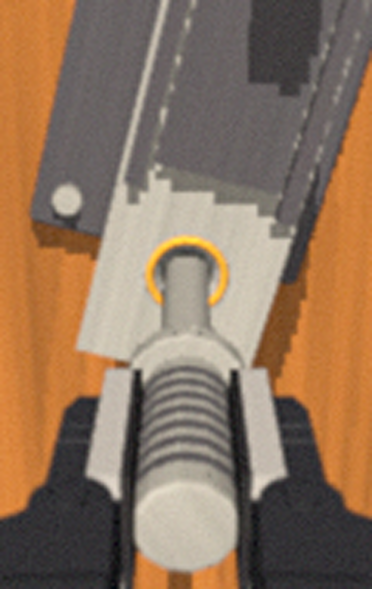

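View pics/z18.png

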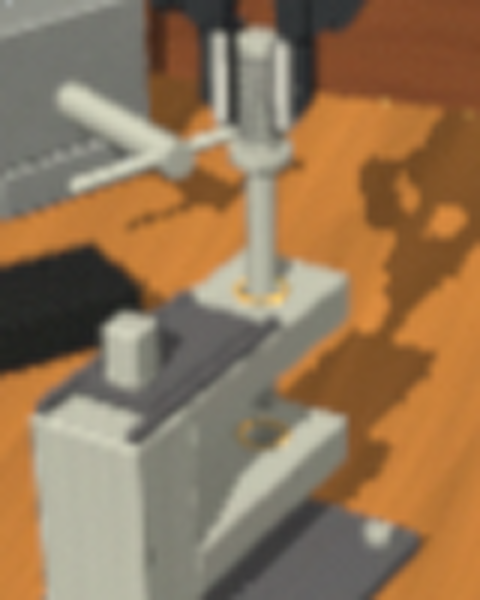

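Emit:
{"op": "send_rows", "data": {"targets": [{"dx": 0, "dy": 4, "dz": 0, "ax": 0, "ay": 0, "az": 0, "claw": 1}, {"dx": 0, "dy": 4, "dz": 0, "ax": 0, "ay": 0, "az": 0, "claw": 1}, {"dx": 0, "dy": 4, "dz": 0, "ax": 0, "ay": 0, "az": 0, "claw": 1}, {"dx": 0, "dy": 4, "dz": 0, "ax": 0, "ay": 0, "az": 0, "claw": 1}, {"dx": 0, "dy": 4, "dz": 0, "ax": 0, "ay": 0, "az": 0, "claw": 1}, {"dx": 0, "dy": 0, "dz": 0, "ax": 0, "ay": 0, "az": 0, "claw": 1}]}}

```text
t: 14.47
tool_pos: [0.5439, -0.2499, 0.1881]
tool_rot: [[1.0, -0.001, -0.001], [0.001, 0.001, 1.0], [-0.001, -1.0, 0.001]]
wrist_force: [-0.2, -0.1, -2.1]
gripper_width: 0.0163
```

No contact force with the nose about 7 mm into the lower bush; continuing.

Emit:
{"op": "send_rows", "data": {"targets": [{"dx": 0, "dy": 4, "dz": 0, "ax": 0, "ay": 0, "az": 0, "claw": 1}, {"dx": 0, "dy": 4, "dz": 0, "ax": 0, "ay": 0, "az": 0, "claw": 1}, {"dx": 0, "dy": 4, "dz": 0, "ax": 0, "ay": 0, "az": 0, "claw": 1}, {"dx": 0, "dy": 4, "dz": 0, "ax": 0, "ay": 0, "az": 0, "claw": 1}, {"dx": 0, "dy": 4, "dz": 0, "ax": 0, "ay": 0, "az": 0, "claw": 1}, {"dx": 0, "dy": 4, "dz": 0, "ax": 0, "ay": 0, "az": 0, "claw": 1}, {"dx": 0, "dy": 1, "dz": 0, "ax": 0, "ay": 0, "az": 0, "claw": 1}, {"dx": 0, "dy": 0, "dz": 0, "ax": 0, "ay": 0, "az": 0, "claw": 1}, {"dx": 0, "dy": 0, "dz": 0, "ax": 0, "ay": 0, "az": 0, "claw": 1}, {"dx": 0, "dy": 0, "dz": 0, "ax": 0, "ay": 0, "az": 0, "claw": 1}]}}

```text
t: 15.3
tool_pos: [0.5443, -0.2501, 0.1645]
tool_rot: [[1.0, 0.0, -0.001], [0.001, -0.0, 1.0], [0.0, -1.0, -0.0]]
wrist_force: [-1.0, 0.4, -2.3]
gripper_width: 0.0163
```

```bash
python3 look.py 14 wrist scene;python3 - <<'E'
import cv2
im=cv2.imread("pics/wrist14.png"); cv2.imwrite("pics/z19.png",cv2.resize(im[110:300,190:310],None,fx=3.1,fy=3.1,interpolation=cv2.INTER_CUBIC))
im=cv2.imread("pics/scene14.png"); cv2.imwrite("pics/z20.png",cv2.resize(im[60:160,205:285],None,fx=6,fy=6,interpolation=cv2.INTER_CUBIC))
E
```

```text
15.4 [ 0.5443 -0.2501  0.1645] [[1.0, 0.0, -0.001], [0.001, -0.0, 1.0], [0.0, -1.0, -0.0]] [ 0.3  0.3 -2.4] 0.0169
```

View pics/z19.png

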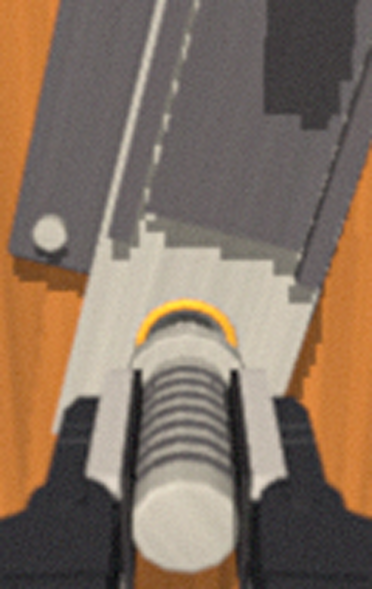

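View pics/z20.png

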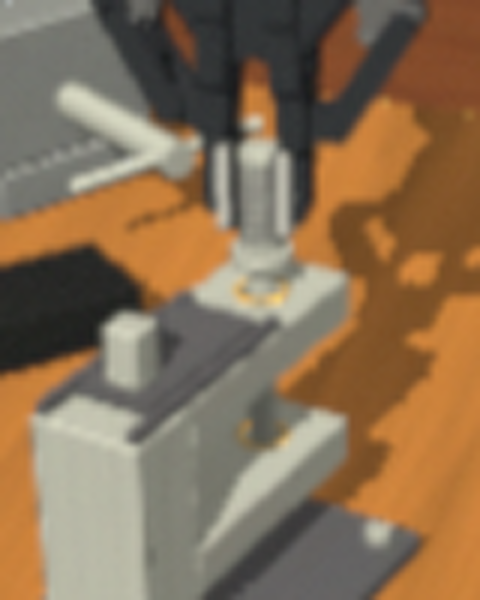

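View pics/scene14.png

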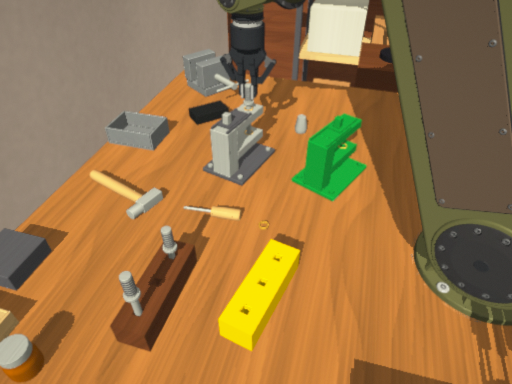

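```bash
python3 -c "
from workcell import manip
print(manip.close_job()); o=manip.get_obs(); print(o['t'],o['tool_pos'],o['wrist_force'],o['gripper_width'])"
```

```text
the job is handed in; nothing more can be done
None
the job is handed in; nothing more can be done
```

I slid the shutter home and threaded the long pin through both bushes. I handed the job in at 15.4 s with the pin still gripped at 60 N; no verdict is reported.

- **Shutter:** I gripped the knob and slid it 43 mm until the end stop pushed back with about 12 N. The wrist picture then put the knob 95.6 mm from the bush axis, where 95 mm is fully home.
- **Pin:** I took the long pin by its head from the middle hole. It went down through both bushes with under 3 N at the wrist, most of that its own weight, so I saw no sign of it touching the bores. The last wrist and scene pictures show it centred to about 1 mm. An earlier wrist picture had shown it about 0.9 mm to one side, and I corrected that on the way down.
- **Final pose:** From the TCP height of 0.1645 m, the nose is about 11 mm below the lower bush and the collar about 14 mm above the upper one. The nose itself could not be seen, so those figures rest on the pin having stood on the hole floor when gripped and not slipping since.
- **Tilt:** In one wrist picture the pin looked tilted about 0.014 rad and in another about 0.002 rad. I put this down to pixel error; both are well under the 0.06 rad limit.
- **Other pins:** The two shorter pins still stand in the stand in the last scene picture.

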